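# Seat the burr carrier in the coffee grinder

## Robot

A 6-joint arm with a two-finger parallel gripper is mounted at the origin on a cart in front of the work surface, level with it; the furniture and walls round the work are solid. World frame = base frame: x ahead of the robot, y to its left, z up, the work surface at z = 0. Lengths are in m, angles in rad, forces in N, time in s.
With the tool pointing down it reaches from about 0.25 to 0.775 m from the base axis. Payload 4 kg.
Tool frame: the origin (TCP) lies on the centre line of the jaws, within the pads' length; the fingertips stand 25 mm ahead of it and the grasp point (between the pads) lies 6 mm ahead of it; z points along the fingers, y is the line along which they close (so a half turn about z gives the same grasp; the last joint's range is limited). The gripper opens to 94 mm and grips with 3 to 60 N. Pads are 16 mm wide; open, the fingers measure 119 mm over their backs; the gripper's body (75 mm by 177 mm) begins 78 mm behind the grasp point.
Start: joints at [-1.344, 0.087, 1.371, -0, 1.684, -0.103], TCP at [0.178, -0.52, 0.231] pointing down, gripper open.
Joint ranges: [-3.1, 3.1], [-0.76, 2.03], [0.27, 2.55], [-1.08, 4.22], [0.17, 2.65], [-2.57, 2.57]. Speed limits (rad/s): [2.79, 2.79, 3.14, 3.14, 3.14, 3.14].

## Interface

Orientations are given as [roll, pitch, yaw] about the fixed x, y, z axes, in that order (R = Rz(yaw) Ry(pitch) Rx(roll)).
In Python, from bench import sensors, optics, ticket gives the robot as it stands.
- The arm moves only by the tool send_rows, never from a script. Its argument "rows" is a list of rows, each a list of 6 numbers: the shift along the world's x, y, z in mm, then the turn, a rotation vector about the world's x, y, z in rad. In form: [[x, y, z, wx, wy, wz], ...]. A call has 1 to 8 rows; each row shifts and turns the commanded pose from where the row before left it; what a row does not reach is not made up. A row lasts 1/12 s, in which the tool goes at most 41.7 mm and 7.16 degrees, less where a joint would pass 70% of its speed; a pose out of reach is approached as far as the arm can. A call is refused whole if a number of a shift passes 41.7 or a number of a turn 0.125, either way. A call with a gripper value outside its range is refused whole. "grip" is the finger opening in mm, from 0 to 94, set as the call begins (left out, the last holds). The fingers move at their own pace and stop on an object; the grip force is fixed at half the most. Time passes only in rows, so rows that do not move let the fingers close. It gives the time, the measured TCP pose, the force, the opening and the grip force at its end, in the units of the state.
- sensors.get_obs(): the state, without advancing time (a new reading comes with each control period).
- optics.snapshot(name): name is "scene" or "top" or "wrist"; returns the picture (400x640x3 uint8, red, green, blue); there is no depth.
- optics.camera_model(name): a dict with "vertical_fov" (degrees; the focal length in pixels is half the picture's height over the tangent of half this angle, whatever the lens; pixels are square), "cx", "cy" (the principal point, pixels), "R" (3x3) and "t" (3): a world point X has camera coordinates R X + t. Camera axes: x right, y down, z forward; pixel columns grow to the right and rows downward; lengths in m; the calibration is good to about 2 mm. The wrist camera is an equidistant fisheye: a pixel r from the principal point sees the ray r / f radians off the axis. A picture is of the moment at which its call begins: read the wrist's pose just before it. camera_model takes no time and is no camera call; for the wrist camera it gives the pose at the moment of the call.
- ticket.close_job(): hands the job in; it is judged then, once.
The state is a dict: "time": time; "joint_positions": joint angles; "qvel": joint speeds; "joint_torque": joint torques, N m; "tool_pos": TCP position; "ee_rot": TCP orientation; "wrist_force": force on the tool from outside, world axes, zero at the start; "wrist_torque": the same for the moment, N m; "width": finger opening in m; "finger_force": force on a finger pad.
Only numpy, scipy, OpenCV 4.12 (cv2) and the standard library are available. Lean on these libraries where they do the work, as an engineer would, in place of code of your own. Each camera call takes 0.05 s, during which the arm holds its last target. There are 200 camera calls.

## Task

The orange-handled burr carrier is lying loose in the collar of the coffee grinder, its three tabs resting on the ledge instead of in their slots. Turn it in place, without lifting it out, until the tabs drop into the slots, then press it down, without forcing it, until it is fully home with its grey top level with the collar's rim. Let go, and leave the crockery and the jar standing where they are.

Things in the scene. Friction and masses are not known exactly. Their poses are not given: they have to be found in the camera images.
- grinder: Coffee grinder motor base, fixed to the worktop: black rounded box 150 (x) x 146 (y) mm, 90 mm tall, with a round dark collar on top (outer radius 68, inner 60.5 mm). Origin: centre of its underside on the worktop; z up, dial and switch on its -x side. The collar, its ledge and its well are centred above the origin.
- collar (a point): Centre of the collar, at the height of its rim, 128 mm above the worktop. Carrier and grinder are smooth and slide easily on each other; the carrier has 2 mm of play sideways and can be turned by pushing one end of its bar.
- slot (a point): One of three slots in the bright ledge inside the collar; they lie at 0 (this one), 120 and 240 degrees from the grinder's +x, each with a white mark on the rim. The ledge's top is 114 mm above the worktop, its inner radius 46 mm; each slot is 20 mm wide, radial, open to the well and 24 mm deep. The point is at radius 52 mm, at the ledge's top.
- well (a point): Centre of the well's floor, 90 mm above the worktop. A brass coupling (radius 16 mm) stands 8 mm up in it; it is stiff, takes about 12 N (the carrier's weight included) to push down level with the floor, and stays down.
- carrier: Burr carrier, loose, 0.2 to 0.4 kg: grey disc, radius 44, 38 mm thick, with orange bar and tabs. Origin: centre of the underside, z up. It starts with tabs on the ledge, origin 106 mm above the worktop, 26 to 60 degrees off the nearest fit, either way. Over the slots (within 3 degrees) it drops 8 to 9 mm on to the coupling; pressed on down it is home, origin at 90 mm, and stays.
- bar (a point): Top centre of the carrier's plain orange grip bar: 84 mm long along the carrier's x, 12 mm thick along its y, 21 mm high above the grey disc; this point is 59 mm above the carrier's origin (149 mm above the worktop when home). A white dot on the bar marks +x.
- tab (a point): One of the carrier's three orange tabs, at 0 (this one, under the bar's dotted end), 120 and 240 degrees from the carrier's +x, so it fits in any of three positions. Each is 14 mm wide and high and reaches to radius 56.5 mm; the point is on its underside at radius 50 mm, 8 mm above the carrier's origin.
- coffee_jar: Glass jar with a red lid, 81 mm across, 145 mm tall, beyond the grinder. Origin: centre of its underside.
- mug: Speckled green-grey mug, 81 x 110 mm over its handle, 74 mm tall, beyond the grinder to the right. Origin: centre of its underside.
- milk_jug: Speckled green-grey jug, 70 x 80 mm, 83 mm tall, near the front edge farther to the left. Origin: centre of its underside.
- sugar_bowl: Speckled green-grey bowl without lid, 91 mm across, 64 mm tall, near the front edge to the left. Origin: centre of its underside.

How it is judged:
By the outcome, as a careful person would: the job done as asked, in the order asked, and still so for the second after the job is handed in, with the robot touching nothing.
It also fails if it takes over 48 s, if anything falls off the work surface, if the arm or the gripper's body presses on something with over 40 N, if the wrist force passes 120 N, or if a joint passes its speed limit or range.

## Working session

There is one attempt and no reset: what is moved stays moved. The work goes in short steps, Python scripts to look and compute and a tool call to move; the robot and the scene stay as the last step left them, time stands still between calls to the robot, and variables do not carry over. Pictures are saved under pics/ and viewed, at most 10 in all, crops included, and the job is handed in when it is done.

Besides the shell and the picture viewer there is one more tool, called after "Request:" in YAML: its name, and indented under it one key for each argument. send_rows: Moves the arm, as the interface text tells. Its arguments: {"type":"object","properties":{"rows":{"type":"array"},"grip":{"type":"number"}},"required":["rows"]}

```bash
mkdir -p pics; python3 - <<'E'
from bench import sensors, optics
import cv2,numpy as np
print(sensors.get_obs())
for n in("scene","top"):
    m=optics.camera_model(n);print(n,m)
    im=optics.snapshot(n);cv2.imwrite(f"pics/{n}0.png",im[:,:,::-1])
E
```

```text
{'time': 0.0, 'joint_positions': array([-1.34406262e+00,  8.79261586e-02,  1.37223572e+00, -3.74128582e-05,
        1.68357788e+00, -1.03119222e-01]), 'qvel': array([-0.00026675, -0.00192396,  0.00087699, -0.0006224 ,  0.00012967,
       -0.00097705]), 'joint_torque': array([-1.73371509e-04, -3.40183353e+01, -3.02424932e+01,  7.18196877e-02,
        3.30556172e-02, -1.72528748e-04]), 'tool_pos': array([ 0.17801114, -0.51988107,  0.22932927]), 'ee_rot': array([-3.13945313e+00, -1.84028693e-04,  3.29848564e-01]), 'wrist_force': array([ 0.49289454, -0.24571389, -0.00964546]), 'wrist_torque': array([-0.01318134, -0.02937919, -0.04717787]), 'finger_force': 0.0, 'width': 0.09384680498579148}
scene {'vertical_fov': 56.775644332542235, 'cx': 318.7066220855825, 'cy': 199.78702744041905, 'R': array([[-0.90920704, -0.41625878, -0.00843752],
       [-0.25832137,  0.57989617, -0.77265161],
       [ 0.3265159 , -0.70032069, -0.63477421]]), 't': array([0.55677038, 0.17401611, 0.88487369])}
top {'vertical_fov': 54.92873640652561, 'cx': 318.65623165366367, 'cy': 197.5526173048131, 'R': array([[ 0.02088393, -0.99976049,  0.00654338],
       [-0.99853238, -0.02118449, -0.04984276],
       [ 0.04996944, -0.00549287, -0.99873564]]), 't': array([0.05951474, 0.58391239, 1.21402301])}
```

View pics/top0.png

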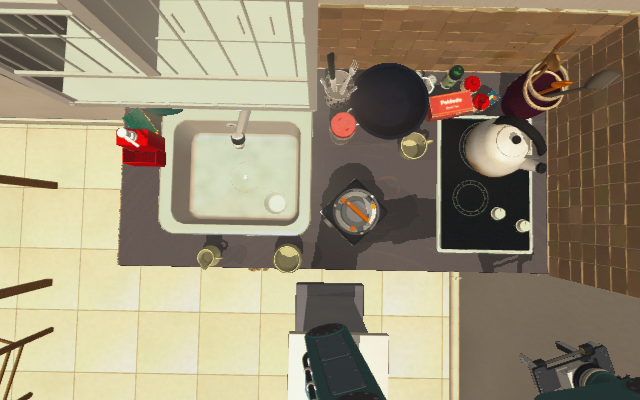

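View pics/scene0.png

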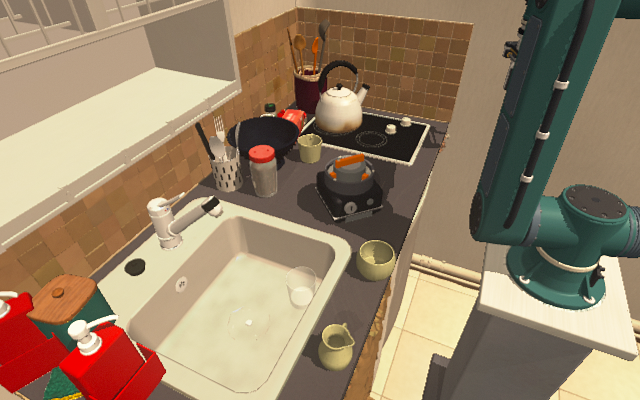

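The top view shows the grinder at about (354,211), turned roughly 45°, with the orange bar running from upper-left to lower-right. Mug, jar, bowl and jug are clear of it. I'll zoom in and measure.

```bash
cat > h.py <<'E'
import numpy as np,cv2
from bench import sensors,optics
def cast(n,uv,z):
    m=optics.camera_model(n);f=200/np.tan(np.radians(m["vertical_fov"])/2)
    uv=np.atleast_2d(uv).astype(float)
    d=(uv-[m["cx"],m["cy"]])/f
    if n=="wrist":
        r=np.linalg.norm(d,axis=1,keepdims=True);d=np.hstack([d/np.maximum(r,1e-9)*np.sin(r),np.cos(r)])
    else: d=np.hstack([d,np.ones((len(d),1))])
    R=np.array(m["R"]);t=np.array(m["t"]);c=-R.T@t;w=d@R
    return (c+w*((z-c[2])/w[:,2])[:,None])[:,:2]
def orange(im):
    h=cv2.cvtColor(im,cv2.COLOR_RGB2HSV)
    return cv2.inRange(h,(6,140,110),(20,255,255))
def blobs(im,box,amin=4):
    k=orange(im);q=np.zeros_like(k);x0,y0,x1,y1=box;q[y0:y1,x0:x1]=k[y0:y1,x0:x1]
    n,l,s,c=cv2.connectedComponentsWithStats(q)
    return [(s[i,4],c[i],cv2.minAreaRect(np.argwhere(l==i)[:,::-1].astype(np.float32))) for i in range(1,n) if s[i,4]>=amin]
E
python3 - <<'E'
from h import *
im=optics.snapshot("top")
for a,c,r in blobs(im,(310,165,400,255)):
    print(a,c.round(1),r,cast("top",c,.165).round(4),cast("top",c,.12).round(4))
    p=cast("top",cv2.boxPoints(r),.165);print(p.round(3).tolist())
cv2.imwrite("pics/topz.png",cv2.resize(im[170:250,310:400,::-1],None,fx=7,fy=7,interpolation=cv2.INTER_CUBIC))
g=cast("top",[354,211],.128);print(g)
E
```

```text
151 [355.1 209.5] ((354.97137451171875, 209.3241729736328), (34.96144104003906, 5.229132175445557), 39.559669494628906) [[ 0.5437 -0.0301]] [[ 0.5447 -0.0346]]
[[0.569, 0.013], [0.58, 0.004], [0.52, -0.072], [0.508, -0.063]]
15 [372.7 205.7] ((372.5, 206.0), (4.0, 3.0), 90.0) [[ 0.5555 -0.0791]] [[ 0.5569 -0.0856]]
[[0.56, -0.074], [0.56, -0.083], [0.549, -0.083], [0.549, -0.074]]
22 [352.1 228.1] ((352.0, 228.0), (4.0, 4.0), 90.0) [[ 0.4917 -0.0225]] [[ 0.4904 -0.0267]]
[[0.497, -0.017], [0.498, -0.028], [0.486, -0.028], [0.486, -0.017]]
[[ 0.54006503 -0.0306415 ]]
```

View pics/topz.png

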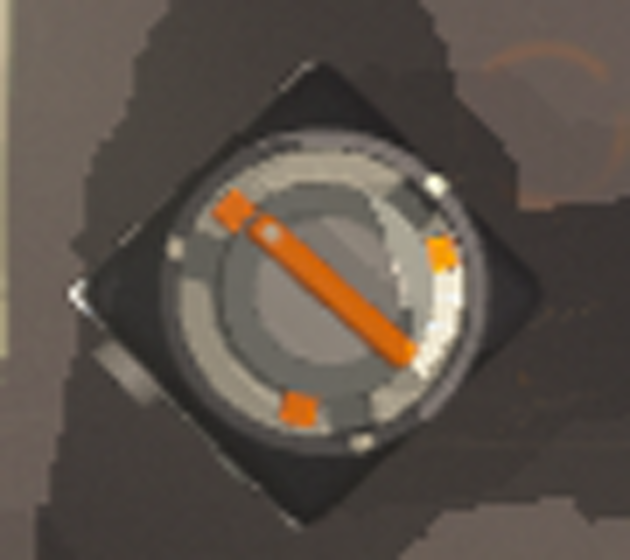

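Zoom shows three white rim marks at (437,185), (176,247), (362,441). The tabs are at (236,209), (441,253), (299,410), and the white dot is at the bar's upper-left end (271,232). Each tab needs a turn to its counter-clockwise slot.

```bash
python3 - <<'E'
from h import *
z=lambda p:np.array(p)/7+[309.57,169.57]
T=cast("top",z([(236,209),(441,253),(299,410)]),.128)
S=cast("top",z([(176,247),(437,185),(362,441)]),.128)
D=cast("top",z([(271,232)]),.165)
B=cast("top",z([(253,214),(414,357)]),.165)
def circ(P):
    A=np.c_[2*P,np.ones(3)];s=np.linalg.solve(A,(P**2).sum(1));return s[:2],np.sqrt(s[2]+s[:2]@s[:2])
ct,rt=circ(T);cs,rs=circ(S);print("carrier",ct,rt,"collar",cs,rs)
a=lambda P,c:np.degrees(np.arctan2(*(P-c).T[::-1]))
print("tabs",a(T,ct),"slots",a(S,cs),"dot",D,a(D,cs),"barmid",B.mean(0),B,a(B[:1],B[1]))
E
```

```text
carrier [ 0.53972022 -0.03679816] 0.05028223189318085 collar [ 0.54010136 -0.03626047] 0.06394690649661833
tabs [ 48.67667621 -70.50804687 168.17337356] slots [  74.98496635  -45.85672468 -165.11713642] dot [[ 0.56228993 -0.01062403]] [49.12351648] barmid [ 0.54145783 -0.03593853] [[ 0.56934297 -0.00329692]
 [ 0.51357269 -0.06858014]] [49.49333313]
```

Collar centre is about (0.540, -0.036). The bar is at yaw 49° and the slots at about 75°, so it needs roughly +26° counter-clockwise. I'll move above it with the jaws aligned to the bar.

Request:
send_rows:
  rows:
    - [22,30,2,0,0,0.033]
    - [22,30,2,0,0,0.033]
    - [22,30,2,0,0,0.033]
    - [22,30,2,0,0,0.033]
    - [22,30,2,0,0,0.033]
    - [22,30,2,0,0,0.033]
    - [22,30,2,0,0,0.033]
    - [22,30,2,0,0,0.033]
  grip: 50

```text
time: 0.82
tool_pos: [0.3547, -0.2786, 0.2464]
ee_rot: [-3.142, 0.0, 0.595]
wrist_force: [0.3, -1.0, 0.4]
width: 0.0501
finger_force: 0.0
```

Request:
send_rows:
  rows:
    - [22,30,0,0,0,0.033]
    - [22,30,0,0,0,0.033]
    - [22,30,0,0,0,0.033]
    - [22,30,0,0,0,0.033]
    - [22,30,0,0,0,0.033]
    - [22,30,0,0,0,0.033]
    - [22,30,0,0,0,0.033]
    - [0,0,0,0,0,0]

```text
time: 1.48
tool_pos: [0.5104, -0.0652, 0.2455]
ee_rot: [-3.139, -0.002, 0.833]
wrist_force: [-1.0, -0.1, -0.7]
width: 0.0499
finger_force: 0.0
```

Request:
send_rows:
  rows:
    - [15,14.5,-10,0,0,0.012]
    - [14.5,14.5,-10,0,0,0.012]
    - [0,0,0,0,0,0]

```text
time: 1.73
tool_pos: [0.5378, -0.0395, 0.2235]
ee_rot: [-3.137, 0.001, 0.852]
wrist_force: [-0.7, -0.5, -0.4]
width: 0.0498
finger_force: 0.0
```

```bash
python3 - <<'E'
from h import *
o=sensors.get_obs();print(o["tool_pos"],o["ee_rot"])
im=optics.snapshot("wrist");cv2.imwrite("pics/w1.png",im[:,:,::-1])
for a,c,r in blobs(im,(0,0,640,400),60):print(a,c.round(1),r,cast("wrist",c,.165),cast("wrist",c,.128))
E
```

```text
[ 0.53778255 -0.03946703  0.2234574 ] [-3.13717156e+00  1.40395469e-03  8.51620146e-01]
278 [319.7 143.4] ((319.5, 143.5), (15.0, 17.0), 90.0) [[5.72033426e-01 1.55600176e-04]] [[ 0.570454   -0.00107412]]
1684 [319.5 212.9] ((318.9999694824219, 211.99996948242188), (111.99998474121094, 15.999998092651367), 90.0) [[ 0.53938562 -0.03664048]] [[ 0.53211258 -0.04428726]]
162 [595.1 192.6] ((599.8660278320312, 197.53907775878906), (78.44630432128906, 16.863142013549805), 44.383941650390625) [[ 0.74843315 -0.19850732]] [[ 0.777617   -0.23438289]]
109 [612.9 202.5] ((613.3363037109375, 203.32383728027344), (54.54191589355469, 2.2356700897216797), 62.35402297973633) [[ 0.76887553 -0.22991552]] [[ 0.80162442 -0.27126854]]
535 [217.8 293.8] ((219.3339385986328, 292.97979736328125), (18.355209350585938, 54.21753692626953), 1.7357046604156494) [[ 0.43027096 -0.03373614]] [[ 0.40396884 -0.04087642]]
256 [428.1 296.6] ((427.49114990234375, 293.840576171875), (11.967571258544922, 53.13795852661133), 5.572197437286377) [[ 0.55849667 -0.15008867]] [[ 0.5545565  -0.17752027]]
```

View pics/w1.png

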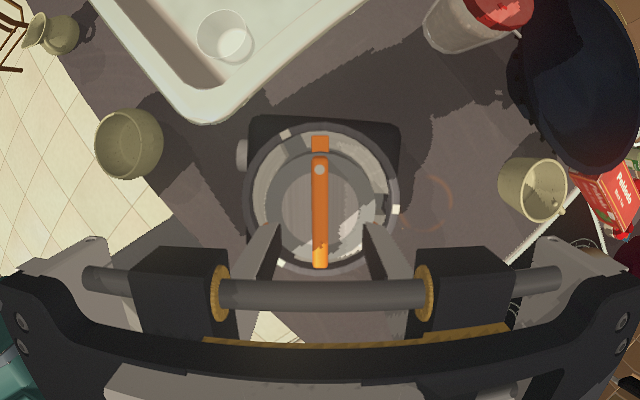

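The wrist view shows the bar vertical at column 319 (rows 157–268), so the jaws are aligned with it and the bar centre is at (0.5394, -0.0366). Next I'll descend and close loosely round the bar.

Request:
send_rows:
  rows:
    - [2,3,-12,0,0,0]
    - [0,0,-14,0,0,0]
    - [0,0,-14,0,0,0]
    - [0,0,-10,0,0,0]
    - [0,0,0,0,0,0]

```text
time: 2.2
tool_pos: [0.5377, -0.039, 0.1737]
ee_rot: [-3.138, 0.003, 0.847]
wrist_force: [0.3, -0.4, 0.7]
width: 0.0502
finger_force: 0.0
```

Request:
send_rows:
  rows:
    - [0,0,0,0,0,0]
    - [0,0,0,0,0,0]
    - [0,0,0,0,0,0]
    - [0,0,0,0,0,0]
    - [0,0,0,0,0,0]
    - [0,0,0,0,0,0]
  grip: 15

```text
time: 2.7
tool_pos: [0.5398, -0.0383, 0.177]
ee_rot: [3.141, -0.0, 0.849]
wrist_force: [-0.2, -0.6, 0.4]
width: 0.016
finger_force: 0.2
```

Request:
send_rows:
  rows:
    - [0,1,-2,0,0,0]
    - [0,0.5,-2,0,0,0]
    - [0,0,0,0,0,0]
    - [0,0,0,0,0,0]
  grip: 13.5

```text
time: 3.03
tool_pos: [0.5394, -0.0368, 0.1721]
ee_rot: [-3.141, 0.0, 0.849]
wrist_force: [0.2, -0.4, -0.3]
width: 0.0136
finger_force: 0.0
```

Request:
send_rows:
  rows:
    - [0,0,0,0,0,0.05]
    - [0,0,0,0,0,0.06]
    - [0,0,0,0,0,0.06]
    - [0,0,0,0,0,0.06]
    - [0,0,0,0,0,0.06]
    - [0,0,0,0,0,0.06]
    - [0,0,0,0,0,0]

```text
time: 3.62
tool_pos: [0.5396, -0.0369, 0.1724]
ee_rot: [3.142, 0.0, 1.2]
wrist_force: [-0.3, -0.4, 0.3]
width: 0.0137
finger_force: 0.0
```

```bash
cat > look.py <<'E'
import sys
from h import *
o=sensors.get_obs();print(o["tool_pos"],o["ee_rot"],o["wrist_force"],o["wrist_torque"],o["width"])
im=optics.snapshot("wrist");top=optics.snapshot("top")
for a,c,r in blobs(im,(230,90,410,285),40):print(a,c.round(1),r)
cv2.imwrite(sys.argv[1],np.hstack([cv2.resize(x[...,::-1],(400,400),interpolation=cv2.INTER_CUBIC) for x in (im[80:290,220:430],top[171:251,314:394])]))
E
python3 look.py pics/l1.png
```

```text
[ 0.53961502 -0.03689828  0.17242898] [3.14158473e+00 1.04980232e-04 1.19977046e+00] [-0.32529919 -0.35803593  0.34953659] [-0.06023811 -0.01640203  0.02492042] 0.013673878791776593
444 [328.2 152.1] ((328.26727294921875, 152.3267364501953), (21.4928035736084, 21.4928035736084), 5.710593223571777)
2211 [323.1 227. ] ((323.63519287109375, 225.23025512695312), (21.96485137939453, 113.66398620605469), 4.993743896484375)
53 [251.4 246.2] ((251.0, 245.5), (7.0, 8.0), 90.0)
85 [289.8 276.6] ((290.0, 276.5), (15.0, 6.0), 90.0)
61 [354.1 276.6] ((354.01153564453125, 276.07513427734375), (16.574234008789062, 4.105544090270996), 81.25383758544922)
```

View pics/l1.png

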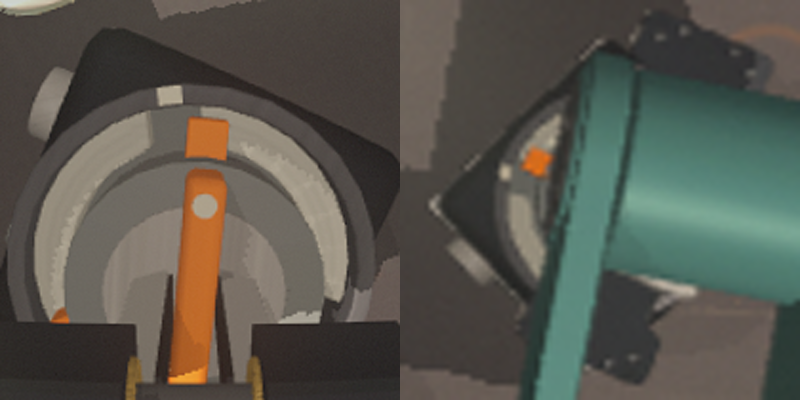

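Left, wrist: the tab at (207,138) is still clockwise of the rim mark (170,95), and the bar lags the jaws by about 5°, so it's near 64° with about 11° to go. I'll continue slowly.

Request:
send_rows:
  rows:
    - [0,0,0,0,0,0.04]
    - [0,0,0,0,0,0.04]
    - [0,0,0,0,0,0.04]
    - [0,0,0,0,0,0.03]
    - [0,0,0,0,0,0.02]
    - [0,0,0,0,0,0.02]
    - [0,0,0,0,0,0]
    - [0,0,0,0,0,0]

```text
time: 4.38
tool_pos: [0.5396, -0.0368, 0.1725]
ee_rot: [-3.141, -0.0, 1.388]
wrist_force: [-0.3, 1.5, 0.2]
width: 0.0134
finger_force: 0.2
```

```bash
python3 look.py pics/l2.png
```

```text
[ 0.53955645 -0.03680179  0.17245608] [-3.14145419e+00 -9.01591670e-05  1.38817442e+00] [-0.26318012  1.51076155  0.24281925] [0.05861532 0.01142006 0.01810817] 0.013371874276429831
407 [324.7 151.9] ((324.71240234375, 151.81417846679688), (20.421335220336914, 19.756141662597656), 3.8140745162963867)
2105 [321.6 226.6] ((321.8384704589844, 224.6275634765625), (20.406030654907227, 113.86711120605469), 3.122130870819092)
69 [254.1 245.9] ((254.0, 245.0), (8.0, 10.0), 90.0)
82 [289.9 276.5] ((290.0, 276.0), (16.0, 6.0), 90.0)
54 [354.2 277. ] ((353.7680358886719, 276.2240295410156), (16.457462310791016, 3.9354801177978516), 79.69515228271484)
```

View pics/l2.png

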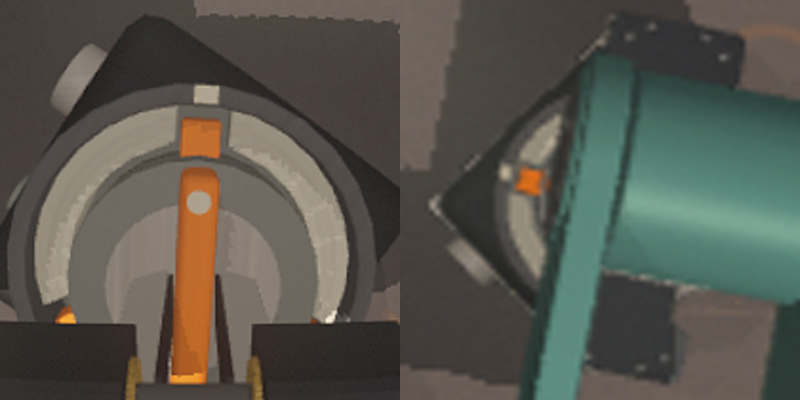

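The tab now sits inside its slot, below the ledge, under the white mark, so it has dropped onto the coupling. I'll release, rise, close the fingers and press on the bar's top centre.

Request:
send_rows:
  rows:
    - [0,0,0,0,0,-0.03]
    - [0,0,0,0,0,0]
    - [0,0,0,0,0,0]
    - [0,0,0,0,0,0]
    - [0,0,10,0,0,0]
    - [0,0,15,0,0,0]
    - [0,0,10,0,0,0]
  grip: 30

```text
time: 5.07
tool_pos: [0.54, -0.037, 0.2093]
ee_rot: [3.14, -0.0, 1.359]
wrist_force: [0.5, 0.7, 0.4]
width: 0.0302
finger_force: 0.0
```

Request:
send_rows:
  rows:
    - [0.5,0.5,0,0,0,0]
    - [0,0,0,0,0,0]
    - [0,0,0,0,0,0]
    - [0,0,0,0,0,0]
    - [0,0,0,0,0,0]
    - [0,0,0,0,0,0]
  grip: 0

```text
time: 5.57
tool_pos: [0.5398, -0.0363, 0.2067]
ee_rot: [-3.14, 0.0, 1.359]
wrist_force: [0.4, -0.8, -0.3]
width: 0.0001
finger_force: 0.0
```

```bash
python3 - <<'E'
from h import *
o=sensors.get_obs();print(o["tool_pos"],o["ee_rot"],o["wrist_force"],o["width"])
im=optics.snapshot("wrist")
for a,c,r in blobs(im,(230,90,410,285),40):print(a,c.round(1),r,cast("wrist",c,.157))
E
```

```text
[ 0.53977663 -0.03631715  0.20673284] [-3.14021645e+00  1.00449264e-04  1.35880549e+00] [ 0.35186093 -0.84603719 -0.31880981] 0.00010787205612207477
305 [322.5 149.1] ((322.5, 149.5), (17.0, 17.0), 90.0) [[0.55135933 0.01282065]]
887 [321.6 194.3] ((321.6719055175781, 193.43572998046875), (16.541183471679688, 61.14330291748047), 1.3019527196884155) [[ 0.54433828 -0.0165891 ]]
156 [265.4 238.1] ((265.0948486328125, 238.38792419433594), (18.12029266357422, 10.110595703125), 66.80140686035156) [[ 0.49892052 -0.0390459 ]]
152 [374.8 241. ] ((375.20001220703125, 241.10003662109375), (9.391485214233398, 18.782970428466797), 26.56505012512207) [[ 0.57390734 -0.05748177]]
49 [327.  276.2] ((327.0, 276.0), (16.0, 2.0), 90.0) [[ 0.5352759  -0.07714753]]
```

Request:
send_rows:
  rows:
    - [0,0,-12,0,0,0]
    - [0,0,-9,0,0,0]
    - [0,0,-3,0,0,0]
    - [0,0,-1,0,0,0]
    - [0,0,-1,0,0,0]
    - [0,0,0,0,0,0]

```text
time: 6.12
tool_pos: [0.54, -0.0364, 0.1813]
ee_rot: [-3.141, 0.0, 1.359]
wrist_force: [-0.5, 0.4, 0.7]
width: 0.0005
finger_force: 0.0
```

Request:
send_rows:
  rows:
    - [0,0,-1,0,0,0]
    - [0,0,-1,0,0,0]
    - [0,0,0,0,0,0]

```text
time: 6.37
tool_pos: [0.5406, -0.0365, 0.1812]
ee_rot: [3.139, -0.0, 1.359]
wrist_force: [-0.6, 0.1, 6.5]
width: 0.0005
finger_force: 3.0
```

Request:
send_rows:
  rows:
    - [0,0,-1,0,0,0]
    - [0,0,-1,0,0,0]
    - [0,0,0,0,0,0]

```text
time: 6.62
tool_pos: [0.541, -0.0365, 0.1801]
ee_rot: [3.138, -0.0, 1.359]
wrist_force: [-0.9, 0.3, 7.9]
width: 0.0006
finger_force: 4.0
```

Request:
send_rows:
  rows:
    - [0,0,-1,0,0,0]
    - [0,0,-1,0,0,0]
    - [0,0,0,0,0,0]

```text
time: 6.87
tool_pos: [0.541, -0.0365, 0.1783]
ee_rot: [3.137, -0.0, 1.359]
wrist_force: [-2.0, 0.1, 7.7]
width: 0.0003
finger_force: 4.2
```

Request:
send_rows:
  rows:
    - [0,0,-1,0,0,0]
    - [0,0,-1,0,0,0]
    - [0,0,0,0,0,0]

```text
time: 7.12
tool_pos: [0.541, -0.0365, 0.1763]
ee_rot: [3.137, -0.0, 1.359]
wrist_force: [-1.7, 0.5, 8.7]
width: 0.0008
finger_force: 4.3
```

Request:
send_rows:
  rows:
    - [0,0,-1,0,0,0]
    - [0,0,-1,0,0,0]
    - [0,0,0,0,0,0]

```text
time: 7.37
tool_pos: [0.541, -0.0365, 0.1744]
ee_rot: [3.137, -0.0, 1.359]
wrist_force: [-2.1, 0.5, 8.8]
width: 0.0004
finger_force: 4.5
```

Request:
send_rows:
  rows:
    - [0,0,-1,0,0,0]
    - [0,0,0,0,0,0]

```text
time: 7.53
tool_pos: [0.5412, -0.0365, 0.1742]
ee_rot: [3.136, -0.0, 1.359]
wrist_force: [-3.3, 1.6, 11.6]
width: 0.0004
finger_force: 5.8
```

Request:
send_rows:
  rows:
    - [0,0,-1,0,0,0]
    - [0,0,-1,0,0,0]
    - [0,0,0,0,0,0]

```text
time: 7.78
tool_pos: [0.5412, -0.0365, 0.1742]
ee_rot: [3.135, -0.0, 1.359]
wrist_force: [-5.4, 0.4, 18.7]
width: 0.0004
finger_force: 8.9
```

The tool stays at 0.1742 while the force rises, so the carrier is on its stop at the home height. I'll retract and look.

Request:
send_rows:
  rows:
    - [0,0,4,0,0,0]
    - [0,0,10,0,0,0]
    - [0,0,25,0,0,0]
    - [0,0,25,0,0,0]
    - [-20,0,25,0,0,0]
    - [-30,0,15,0,0,0]
    - [-30,0,0,0,0,0]
    - [-30,0,0,0,0,0]

```text
time: 8.45
tool_pos: [0.4296, -0.0364, 0.2737]
ee_rot: [3.139, 0.0, 1.359]
wrist_force: [-0.5, -0.3, 0.3]
width: 0.0007
finger_force: 0.0
```

Request:
send_rows:
  rows:
    - [-5,-35,0,0,0,0]
    - [-5,-35,0,0,0,0]
    - [-5,-35,0,0,0,0]
    - [-5,-35,0,0,0,0]
    - [0,-35,0,0,0,0]
    - [0,-35,0,0,0,0]
    - [0,0,0,0,0,0]

```text
time: 9.03
tool_pos: [0.4092, -0.2514, 0.2712]
ee_rot: [-3.14, 0.002, 1.352]
wrist_force: [-0.2, -0.9, -0.2]
width: 0.0003
finger_force: 0.0
```

```bash
python3 - <<'E'
from h import *
t=optics.snapshot("top");s=optics.snapshot("scene")
cv2.imwrite("pics/end.png",np.hstack([cv2.resize(x[...,::-1],(400,400),interpolation=cv2.INTER_CUBIC) for x in (s[130:230,300:400],t[171:251,314:394])]))
for a,c,r in blobs(t,(310,165,400,255)):print(a,c,cast("top",c,.149),cast("top",c,.112))
E
```

```text
16 [368.1875 198.375 ] [[ 0.57644107 -0.06836499]] [[ 0.57831419 -0.07334157]]
121 [355.67768595 210.19834711] [[ 0.54208285 -0.03331004]] [[ 0.54279204 -0.03709909]]
6 [349.5 210.5] [[ 0.5408585  -0.01577889]] [[ 0.54152621 -0.01897404]]
20 [360.2 227.3] [[ 0.49392489 -0.04690718]] [[ 0.49300265 -0.05115685]]
```

View pics/end.png

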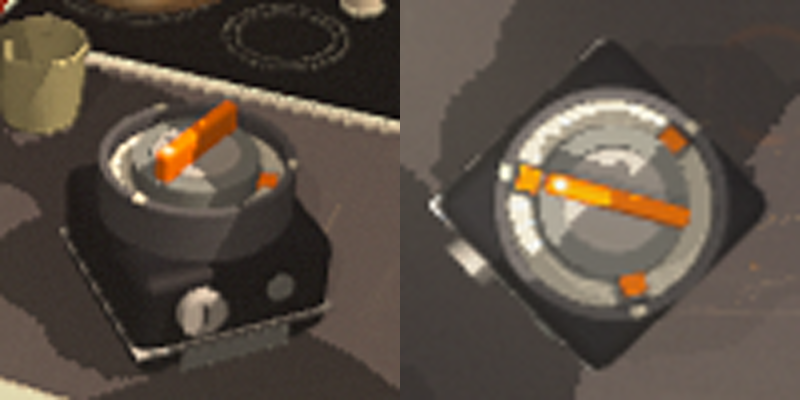

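The scene view (left) shows the carrier sunk with its grey top level with the rim. The top view (right) shows the tabs at (528,178), (674,138) and (632,285), each in a slot at its white mark. The robot is clear.

```bash
python3 -c "
from bench import ticket;print(ticket.close_job())"
```

```text
the job is handed in; nothing more can be done
None
```

The carrier was turned about 26° counter-clockwise until its tabs dropped into the slots, then pressed home level with the rim (peak about 19 N) and released. The job is handed in at about 9 s, with the robot clear and the crockery and jar never touched.

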